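Load a drive carrier into the test dock behind its drop catch

ROBOT

A 6-joint arm with a two-finger parallel gripper is mounted at the origin on the work surface. World frame = base frame: x ahead of the robot, y to its left, z up, the work surface at z = 0. Lengths are in m, angles in degrees, forces in N, time in s.
With the tool pointing down it reaches from about 0.35 to 0.875 m from the base axis. Payload 4.2 kg.
Tool frame: the origin (TCP) lies midway between the tips of the shut fingers; the grasp point (between the pads) lies 19 mm behind it; x points along the fingers, y is the direction in which the jaws open and shut, and the axes are right-handed (so a half turn about x gives the same grasp; the last joint's range is limited). The gripper opens to 87 mm and grips with 3 to 60 N. Pads are 19 mm wide; open, the fingers measure 117 mm over their backs; the gripper's body (75 mm by 190 mm) begins 51 mm behind the grasp point.
Start: joints at [-59.668, 22.042, 0.453, 0, -68.411, -14.817], TCP at [0.167, -0.602, 0.197] pointing down, gripper open.
Joint ranges: [-179.83, 179.83], [-69.29, 118.12], [-61.27, 80.66], [-181.25, 117.63], [-171.15, -9.14], [-177.46, 177.46]. Speed limits (degrees/s): [159.86, 159.86, 180, 180, 180, 180].

INTERFACE

Orientations are given as a 3x3 rotation matrix whose columns are the frame's x, y, z axes.
In Python, from station import r gives the robot as it stands.
- The arm moves only by the tool play_rows, never from a script. Its argument "plan" is a list that holds one entry, the list of rows, each a list of 6 numbers: the shift along the tool's x, y, z in cm, then the turn, a rotation vector about the tool's x, y, z in units of 10 degrees (1.0 is 10 degrees). A call has 1 to 5 rows; each row is the pose to reach, as a shift and turn from the pose commanded when the call began, along the tool's axes at that moment; what a row does not reach only later rows make up. A row lasts 1/8 s, in which the tool goes at most 62.5 mm and 10.7 degrees, less where a joint would pass 70% of its speed; a pose out of reach is approached as far as the arm can. A call with a gripper value outside its range is refused whole. "hand" is the opening, from 0 (shut) to 1 (fully open), set as the call begins (left out, the last holds). The fingers move at their own pace and stop on an object; the grip force is fixed at half the most. Time passes only in rows, so rows that repeat a pose let the fingers close. It gives the time, the measured TCP pose, the force and the opening at its end, in the units of the state.
- r.sense(): the state, without advancing time (a new reading comes with each control period).
- r.capture(name): name is "side" or "top" or "wrist"; returns (picture, depth): 480x640x3 uint8, blue, green, red; 480x640 float32, m along the optical axis (not along the pixel's ray), 0 where there is no reading.
- r.get_calibration(name): a dict with "vfov" (degrees; the focal length in pixels is half the picture's height over the tangent of half this angle, whatever the lens; pixels are square), "cx", "cy" (the principal point, pixels), "rvec" (rotation vector, rad) and "tvec" (3), from world to camera coordinates, as OpenCV has them. Camera axes: x right, y down, z forward; pixel columns grow to the right and rows downward; lengths in m; the calibration is good to about 2 mm. A picture is of the moment at which its call begins: read the wrist's pose just before it. get_calibration takes no time and is no camera call; for the wrist camera it gives the pose at the moment of the call.
- r.finish_job(): hands the job in, once; it reports no verdict.
The state is a dict: "time_s": time; "joints": joint angles; "joint_velocities": joint speeds; "effort": joint torques, N m; "tcp_pos": TCP position; "ee_rot": TCP orientation; "wrist_force": force on the tool from outside, world axes, zero at the start; "moment": the same for the moment, N m; "gripper_width": opening from 0.0 (shut) to 1.0 (fully open).
Only numpy, scipy, OpenCV 4.12 (cv2) and the standard library are available. Lean on these libraries where they do the work, as an engineer would, in place of code of your own. Each camera call takes 0.05 s, during which the arm holds its last target.

TASK

Load the drive carrier into the test dock: set it flat in the open mouth, connector end first, and slide it in so that its own front edge lifts the hinged catch, until the catch has dropped down behind it; then let go. Keep the gripper off the catch, and leave the screwdriver, the air can and the screw bowl where they are.

Things in the scene. Friction and masses are not known exactly. Their poses are not given: they have to be found in the camera images.
- carrier_fin (a point): Centre of the grip fin (black, upright, 50 long along x, 14 thick along y, 44 high mm) on the loose drive carrier, 46 mm above the carrier's underside, 85 mm behind its front edge, 45 mm ahead of its rear edge, on its centre line. x points to the connector (front) end, z up. Grip across the 14 mm; the tray's top is 22 mm below this point.
- carrier_nose (a point): Middle of the carrier's front edge, where the black connector is, 12 mm above the underside; axes as the fin's. The carrier is a flat bare-aluminium tray 130 long (x) x 116 wide (y) x 24 high mm, about 0.4 kg, with a dark plate on top that bears a bare 20 mm square near the front left corner; the fin stands nearer the rear edge.
- dock: Fixed grey test dock, an open channel 315 x 164 mm. Origin on the bench, on the channel's centre line; x = the way a carrier slides in, y left, z up. Channel floor at z = 10 mm, from x = -150 (mouth) to the back stop at +124. Walls: inner faces at y = +-60, top z = 30 mm, from x = -125 to +85. Carrier fully home, front edge at the stop: fin centre at x = +39, z = 56 mm.
- dock_mouth (a point): Middle of the channel floor's edge at the mouth (dock x = -150, z = 10 mm). The walls flare over the first 25 mm to about 136 mm apart. A carrier set down with its front edge up to 85 mm inside this edge (dock x below -65) is clear of the catch.
- dock_hood (a point): Middle of the near edge of the fixed hood over the far end of the channel (dock x = +85, point at z = 40 mm, its underside). It reaches on past the stop; its top is at z = 48 mm. A carrier can only slide in under it, its front 39 mm ending beneath it.
- catch (a joint): Steel gravity catch on the dock's left wall, no spring, 0.07 kg, hinged along dock y at x = +55, z = 18 mm outside the wall. 0 = dropped, positive = lifted (rad, up to 0.7). A carrier slid in lifts it about 0.2 and carries it on its top; it drops by itself once the carrier's rear edge is about 2 mm past the tooth's back face (fin centre beyond dock x = +32 mm).
- catch_tip (a point): Lower edge of the catch tooth's upright back face: at rest at dock x = -15, y = +50, z = 20 mm. The tooth spans y = +44 to +56 mm; towards the mouth it has a 35 degree ramp, rising to z = 43 at x = -56 mm. Its top at rest is z = 46 mm.
- screwdriver_mid (a point): Bystander: a screwdriver lying on the bench, 170 mm long.
- aircan_mid (a point): Bystander: a plain white spray can standing on the bench, 52 mm diameter, 160 mm high; point half-way up.
- screwbowl_mid (a point): Bystander: a small steel screw bowl, 90 mm diameter, 30 mm high.
There are look-alikes about, which are no part of the job. There is more than one size of the part that bears carrier_fin; the job needs the middle-sized.

How it is judged:
By the outcome, as a careful person would: the job done as asked, in the order asked, and still so for the second after the job is handed in, with the robot touching nothing.
It also fails if it takes over 45 s, if anything falls off the work surface, if the arm or the gripper's body presses on something with over 40 N, if the wrist force passes 120 N, or if a joint passes its speed limit or range.

## Working session

There is one attempt and no reset: what is moved stays moved. The work goes in short steps, Python scripts to look and compute and a tool call to move; the robot and the scene stay as the last step left them, time stands still between calls to the robot, and variables do not carry over. Pictures are saved under pics/ and viewed, and the job is handed in when it is done.

Besides the shell and the picture viewer there is one more tool, called as a command line: name --argument value ..., lists and objects as JSON in quotes. play_rows: Moves the arm, as the interface text tells. Its arguments: {"type":"object","properties":{"plan":{"type":"array","items":{"type":"array","items":{"type":"array","items":{"type":"number"}}}},"hand":{"type":"number"}},"required":["plan"]}

```bash
ls; mkdir -p pics; python3 - <<'E'
from station import r
import cv2,numpy as np
s=r.sense();print(s)
for n in("side","top","wrist"):
    p,d=r.capture(n);cv2.imwrite(f"pics/{n}0.png",p);np.save(f"{n}0.npy",d);print(n,r.get_calibration(n))
E
```

```text
pics
{'time_s': 0.0, 'joints': array([-5.96675746e+01,  2.20912298e+01,  3.78907488e-01, -2.93924369e-02,
       -6.84117499e+01, -1.48182796e+01]), 'joint_velocities': array([ 0.02702105,  0.04062953, -0.0700547 ,  0.02760181,  0.03773577,
        0.0059805 ]), 'effort': array([ 6.25689154e-04, -3.90670681e+01,  1.87411988e+01,  4.21986580e+00,
        1.10381073e-02, -2.11867173e-04]), 'tcp_pos': array([ 0.16702661, -0.60157282,  0.19604774]), 'ee_rot': array([[-6.81861949e-04, -2.67293151e-01,  9.63615020e-01],
       [ 2.10989482e-03,  9.63612714e-01,  2.67294004e-01],
       [-9.99997542e-01,  2.21538395e-03, -9.30904102e-05]]), 'wrist_force': array([ 0.37649508, -0.87294967, -0.13620304]), 'moment': array([ 0.0674768 ,  0.02223618, -0.03230309]), 'gripper_width': 1.0022968362981635}
side {'vfov': 53.35356434482064, 'cx': 323.3250610263731, 'cy': 234.40743617192982, 'rvec': array([ 0.22498418, -2.85820243,  1.10392256]), 'tvec': array([0.53879076, 0.13210542, 1.06374598])}
top {'vfov': 56.242867660426036, 'cx': 321.2122086348498, 'cy': 232.95578141329486, 'rvec': array([ 2.13173405, -2.15911089,  0.18492227]), 'tvec': array([0.00950668, 0.54253949, 0.9381925 ])}
wrist {'vfov': 61.29075660749948, 'cx': 318.8085311735361, 'cy': 235.86628183371764, 'rvec': array([-1.78012626, -2.34179172, -0.35274329]), 'tvec': array([ 0.6245883 , -0.03616289,  0.39226896])}
```

View pics/top0.png

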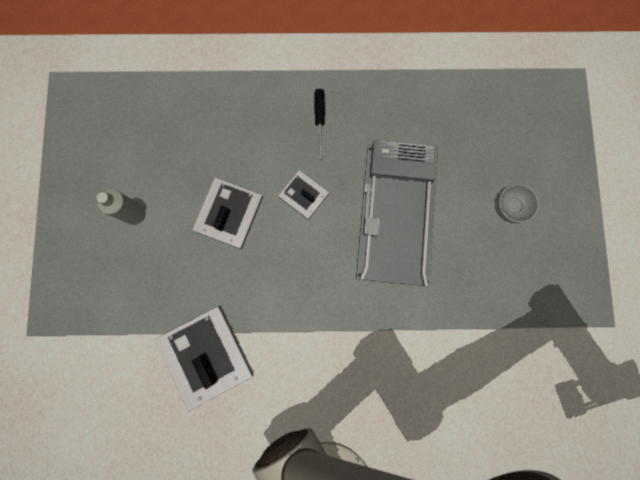

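View pics/side0.png

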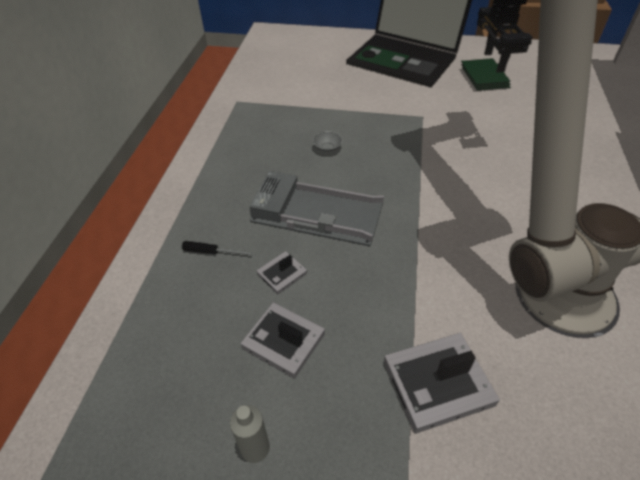

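View pics/wrist0.png

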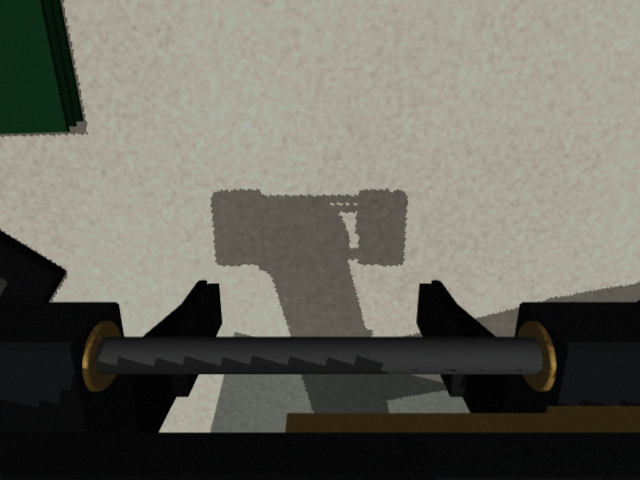

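```bash
cat > h.py <<'E'
import cv2,numpy as np
from station import r
def cal(n):
    c=r.get_calibration(n);f=240/np.tan(np.radians(c['vfov']/2));R=cv2.Rodrigues(c['rvec'])[0]
    return f,c['cx'],c['cy'],R,c['tvec']
def onz(C,u,v,z):
    f,cx,cy,R,t=C;d=R.T@np.array([(u-cx)/f,(v-cy)/f,1]);o=-R.T@t
    return o+d*(z-o[2])/d[2]
def dep(C,u,v,d):
    f,cx,cy,R,t=C;return R.T@(np.array([(u-cx)/f*d,(v-cy)/f*d,d])-t)
def prj(C,P):
    f,cx,cy,R,t=C;q=R@np.asarray(P)+t;return cx+f*q[0]/q[2],cy+f*q[1]/q[2]
def crop(p,x0,y0,x1,y1,k,name):
    q=cv2.resize(p[y0:y1,x0:x1],None,fx=k,fy=k,interpolation=cv2.INTER_CUBIC);cv2.imwrite('pics/'+name,q)
E
python3 - <<'E'
from h import *
p=cv2.imread('pics/top0.png')
crop(p,180,165,280,265,6,'c1.png');crop(p,345,130,450,295,3.6,'c2.png')
p=cv2.imread('pics/side0.png');crop(p,235,160,395,260,5,'c3.png')
E
```

```text
(no output)
```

View pics/c1.png

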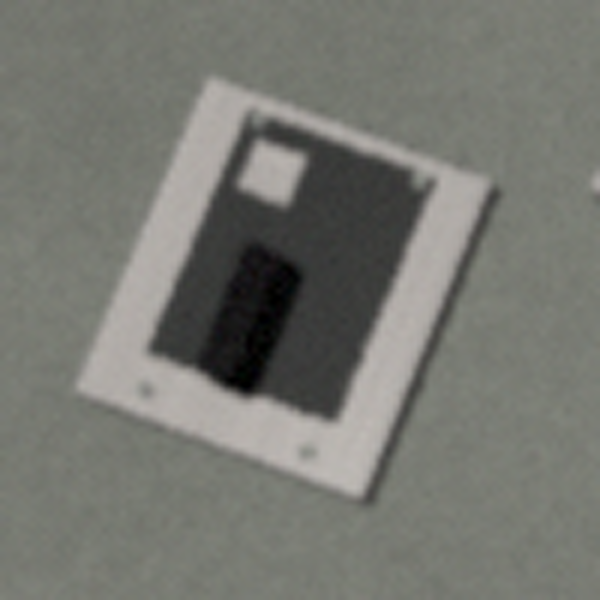

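View pics/c2.png

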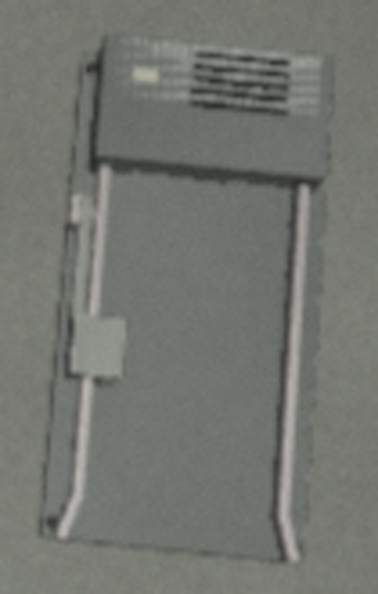

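View pics/c3.png

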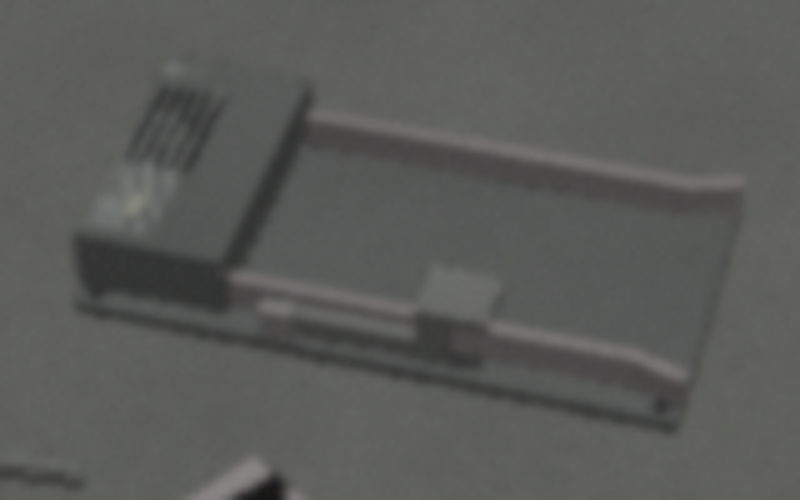

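```bash
python3 - <<'E'
from h import *
C=cal('top')
o=lambda x,y,k,x0,y0,z:onz(C,(x+.5)/k+x0-.5,(y+.5)/k+y0-.5,z)
print('cam',-C[3].T@C[4])
P=[o(x,y,6,180,165,.024) for x,y in[(210,78),(495,185),(368,498),(78,388)]]
for q in P:print(q.round(4))
print('lens',[np.linalg.norm(P[i]-P[(i+1)%4]).round(4) for i in range(4)])
fx=(P[0]+P[1]-P[2]-P[3])[:2];fx/=np.linalg.norm(fx);c=sum(P)[:2]/4
print('c',c,'yaw',np.degrees(np.arctan2(fx[1],fx[0])),'fin',c-.02*fx)
D=lambda x,y,z:o(x,y,3.6,345,130,z)
for n,a in dict(LW1=(105,170,.03),LW2=(80,490,.03),RW1=(303,188,.03),RW2=(283,512,.03),ML=(42,536,.01),MR=(300,560,.01),HL=(93,162,.048),HR=(322,182,.048),FL=(62,536,.03),FR=(293,558,.03),HBL=(104,38,.048),HBR=(332,58,.048)).items():print(n,D(*a).round(4))
d=np.load('top0.npy');
for u,v in[(228,230),(206,224),(400,230),(400,160),(372,228)]:print(u,v,d[v,u],dep(C,u,v,d[v,u]).round(4))
E
```

```text
cam [0.38829092 0.01721918 1.01172047]
[0.6755 0.2421 0.024 ]
[0.6329 0.1344 0.024 ]
[0.515  0.1803 0.024 ]
[0.5573 0.288  0.024 ]
lens [np.float64(0.1158), np.float64(0.1265), np.float64(0.1158), np.float64(0.1268)]
c [0.59514834 0.21117543] yaw -21.262933907898503 fin [0.57650982 0.21842839]
LW1 [ 0.6718 -0.1184  0.03  ]
LW2 [ 0.4707 -0.0966  0.03  ]
RW1 [ 0.6588 -0.2426  0.03  ]
RW2 [ 0.4558 -0.2199  0.03  ]
ML [ 0.4443 -0.0746  0.01  ]
MR [ 0.4274 -0.2338  0.01  ]
HL [ 0.6718 -0.1086  0.048 ]
HR [ 0.6576 -0.2498  0.048 ]
FL [ 0.443  -0.0849  0.03  ]
FR [ 0.4279 -0.2246  0.03  ]
HBL [ 0.7518 -0.118   0.048 ]
HBR [ 0.7375 -0.2604  0.048 ]
228 230 0.9977926 [0.5546 0.2093 0.0248]
206 224 1.0026342 [0.5693 0.2592 0.0215]
400 230 1.0198936 [ 0.5529 -0.177   0.008 ]
400 160 1.0060235 [ 0.7055 -0.1762  0.0463]
372 228 0.98267466 [ 0.552  -0.1087  0.0445]
```

```bash
cat >> h.py <<'E'
def tgt(pos,yaw,cmd=None):
    """row to reach tool-down TCP pos with carrier-yaw (deg; tool y = carrier y)"""
    from scipy.spatial.transform import Rotation as Ro
    s=r.sense();p,R=(s['tcp_pos'],s['ee_rot']) if cmd is None else cmd
    a=np.radians(yaw);T=np.array([[0,-np.sin(a),np.cos(a)],[0,np.cos(a),np.sin(a)],[-1,0,0]])
    return (R.T@(np.array(pos)-p)*100).round(2),(np.degrees(Ro.from_matrix(R.T@T).as_rotvec())/10).round(3)
E
python3 - <<'E'
from h import *
s=r.sense();C=cal('wrist');cam=-C[3].T@C[4]
print('cam in tool',s['ee_rot'].T@(cam-s['tcp_pos']),'\n',s['ee_rot'].T@C[3].T)
print(tgt([.576,.218,.21],-21.3))
E
```

```text
cam in tool [-0.18848741 -0.00027965 -0.08050311] 
 [[ 4.05803278e-04 -2.93772897e-01  9.55875159e-01]
 [ 9.99999852e-01  4.64298349e-04 -2.81841142e-04]
 [-3.61013969e-04  9.55875133e-01  2.93773042e-01]]
(array([-1.26, 68.06, 61.32]), array([ 3.681, -0.004, -0.009]))
```

play_rows --plan '[[[-1.3,68,61.3,3.68,0,0],[-1.3,68,61.3,3.68,0,0],[-1.3,68,61.3,3.68,0,0],[-1.3,68,61.3,3.68,0,0],[-1.3,68,61.3,3.68,0,0]]]'

```text
time_s: 0.78
tcp_pos: [0.3027, -0.3311, 0.2015]
ee_rot: [[0.0, 0.364, 0.931], [0.0, 0.931, -0.364], [-1.0, 0.0, 0.0]]
wrist_force: [1.6, 0.8, -0.0]
gripper_width: 0.997
```

```bash
python3 - <<'E'
from h import *
s=r.sense();print(s['time_s'],s['tcp_pos'],s['joints']);print(tgt([.576,.218,.21],-21.3))
E
```

```text
0.775 [ 0.3027445  -0.33106206  0.20151772] [-2.66951348e+01  4.34663217e+00 -2.24990335e+01 -6.17031196e-03
 -6.31448366e+01 -8.46575476e+01]
(array([-0.84, 61.09,  5.46]), array([-0.006,  0.001, -0.   ]))
```

play_rows --plan '[[[-0.8,61.1,5.5,0,0,0],[-0.8,61.1,5.5,0,0,0],[-0.8,61.1,5.5,0,0,0],[-0.8,61.1,5.5,0,0,0],[-0.8,61.1,5.5,0,0,0]]]'

```text
time_s: 1.4
tcp_pos: [0.4418, -0.0509, 0.2059]
ee_rot: [[0.001, 0.362, 0.932], [0.0, 0.932, -0.362], [-1.0, 0.0, 0.001]]
wrist_force: [1.0, -1.0, -0.3]
gripper_width: 1.002
```

```bash
python3 - <<'E'
from h import *
s=r.sense();print(s['time_s'],s['tcp_pos'],s['joints']);print(tgt([.576,.218,.21],-21.3))
E
```

```text
1.4 [ 0.44180962 -0.05092342  0.20588798] [ 1.44850548e+01  3.70613860e+00 -2.25465595e+01  2.58591393e-03
 -6.37095927e+01 -1.25734879e+02]
(array([-0.4 , 29.93,  2.76]), array([ 0.005,  0.003, -0.002]))
```

play_rows --plan '[[[-0.4,29.9,2.8,0,0,0],[-0.4,29.9,2.8,0,0,0],[-0.4,29.9,2.8,0,0,0],[-0.4,29.9,2.8,0,0,0],[-0.4,29.9,2.8,0,0,0]]]'

```text
time_s: 2.02
tcp_pos: [0.5766, 0.2177, 0.2091]
ee_rot: [[-0.001, 0.362, 0.932], [-0.0, 0.932, -0.362], [-1.0, -0.001, -0.0]]
wrist_force: [0.1, -0.7, 0.4]
gripper_width: 1.004
```

```bash
python3 - <<'E'
from h import *
s=r.sense();print(s['time_s'],s['tcp_pos'],s['joints']);print(tgt([.576,.218,.21],-21.3))
p,d=r.capture('wrist');cv2.imwrite('pics/w1.png',p);np.save('w1.npy',d)
p,d=r.capture('top');cv2.imwrite('pics/t1.png',p)
E
```

```text
2.025 [0.57655031 0.21768331 0.20910659] [ 3.57110272e+01  2.07750412e+01  2.64314480e-01 -3.98291971e-03
 -6.95278068e+01 -1.46938734e+02]
(array([-0.09,  0.01, -0.06]), array([ 0.007, -0.002,  0.003]))
```

View pics/w1.png

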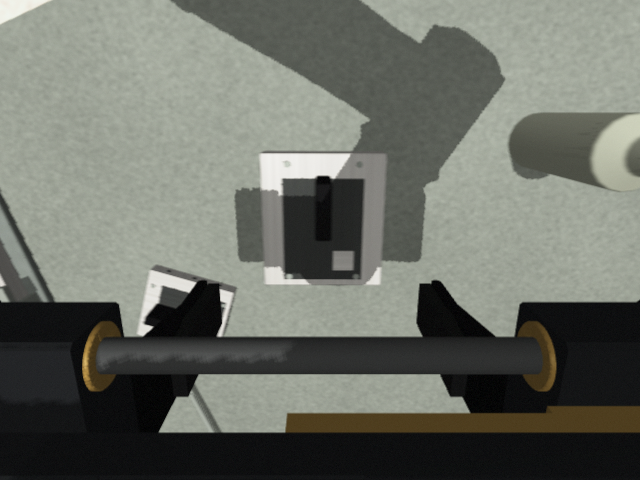

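```bash
python3 - <<'E'
from h import *
p=cv2.imread('pics/w1.png');crop(p,250,145,400,295,4,'c4.png')
E
```

```text
(no output)
```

View pics/c4.png

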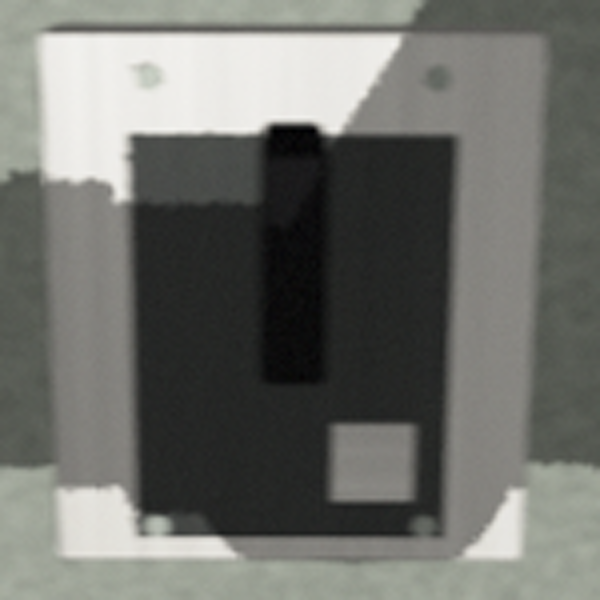

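```bash
python3 - <<'E'
from h import *
C=cal('wrist');s=r.sense()
o=lambda x,y,z:onz(C,(x+.5)/4+250-.5,(y+.5)/4+145-.5,z)
P=[o(525,556,.024),o(60,556,.024),o(40,34,.024),o(546,36,.024)][::-1]
P=[o(525,556,.024),o(60,556,.024),o(40,34,.024),o(546,36,.024)]
for q in P:print(q.round(4))
print([np.linalg.norm(P[i]-P[(i+1)%4]).round(4) for i in range(4)])
fx=(P[0]+P[1]-P[2]-P[3])[:2];fx/=np.linalg.norm(fx);c=sum(P)[:2]/4
print('c',c,'yaw',np.degrees(np.arctan2(fx[1],fx[0])),'fin',c-.02*fx)
print('fin top',[o(*a).round(4) for a in[(263,382,.068),(325,382,.068),(265,155,.068),(325,155,.068)]], s['tcp_pos'])
E
```

```text
[0.6778 0.247  0.024 ]
[0.6361 0.1387 0.024 ]
[0.5167 0.1853 0.024 ]
[0.5582 0.2919 0.024 ]
[np.float64(0.116), np.float64(0.1281), np.float64(0.1145), np.float64(0.1277)]
c [0.59720334 0.21571522] yaw -20.952257896617375 fin [0.57852577 0.22286702]
fin top [array([0.5989, 0.2079, 0.068 ]), array([0.6036, 0.2202, 0.068 ]), array([0.5538, 0.2258, 0.068 ]), array([0.5582, 0.2372, 0.068 ])] [0.57736639 0.21941154 0.20782491]
```

```bash
python3 - <<'E'
from h import *
print([r.sense()['tcp_pos'] for _ in range(3)]);print(tgt([.5786,.2228,.030],-21.0),r.sense()['joints'])
E
```

```text
[array([0.57736639, 0.21941154, 0.20782491]), array([0.57736639, 0.21941154, 0.20782491]), array([0.57736639, 0.21941154, 0.20782491])]
(array([17.78,  0.37,  0.  ]), array([-0.008, -0.003,  0.003])) [ 3.57973077e+01  2.09564135e+01  3.54125020e-01 -9.20050810e-03
 -6.94358328e+01 -1.46875712e+02]
```

play_rows --hand 0.5 --plan '[[[5,0.35,0,0,0,0],[10,0.35,0,0,0,0],[14,0.35,0,0,0,0],[17,0.35,0,0,0,0],[17,0.35,0,0,0,0]]]'

```text
time_s: 2.75
tcp_pos: [0.5752, 0.2169, 0.0371]
ee_rot: [[-0.006, 0.364, 0.932], [-0.004, 0.932, -0.364], [-1.0, -0.005, -0.004]]
wrist_force: [0.5, -0.4, -0.4]
gripper_width: 0.542
```

```bash
python3 - <<'E'
from h import *
s=r.sense();print(s['time_s'],s['tcp_pos'],s['gripper_width']);print(tgt([.5786,.2228,.030],-21.0))
p,d=r.capture('wrist');cv2.imwrite('pics/w2.png',p);print(r.sense()['tcp_pos'])
E
```

```text
2.75 [0.57515049 0.21688125 0.03712038] 0.5423959402275184
(array([0.71, 0.68, 0.11]), array([-0.033, -0.023,  0.031]))
[0.57683458 0.2178598  0.03923264]
```

View pics/w2.png

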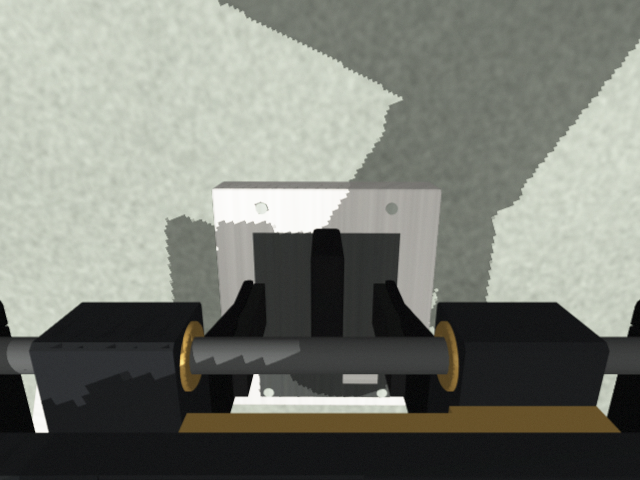

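play_rows --plan '[[[0.4,0.35,0.1,0,0,0],[0.8,0.35,0.1,0,0,0],[0.8,0.35,0.1,0,0,0]]]'

```text
time_s: 3.18
tcp_pos: [0.5795, 0.2217, 0.0321]
ee_rot: [[0.0, 0.363, 0.932], [0.0, 0.932, -0.363], [-1.0, 0.001, 0.0]]
wrist_force: [-0.8, -0.3, 0.4]
gripper_width: 0.504
```

play_rows --hand 0 --plan '[[[0,0,0,0,0,0],[0,0,0,0,0,0],[0,0,0,0,0,0],[0,0,0,0,0,0],[0,0,0,0,0,0]]]'

```text
time_s: 3.8
tcp_pos: [0.5787, 0.2204, 0.0317]
ee_rot: [[-0.002, 0.364, 0.932], [-0.002, 0.932, -0.364], [-1.0, -0.002, -0.001]]
wrist_force: [-0.6, -3.8, 3.2]
gripper_width: 0.156
```

```bash
python3 - <<'E'
from h import *
s=r.sense();print(s['time_s'],s['tcp_pos'],s['gripper_width'],s['wrist_force'])
p,d=r.capture('wrist');cv2.imwrite('pics/w3.png',p);print(r.sense()['tcp_pos'])
E
```

```text
3.8 [0.57870912 0.22042104 0.03168793] 0.15636695673880427 [-0.57350154 -3.78532     3.24647096]
[0.57871554 0.2204609  0.03170356]
```

View pics/w3.png

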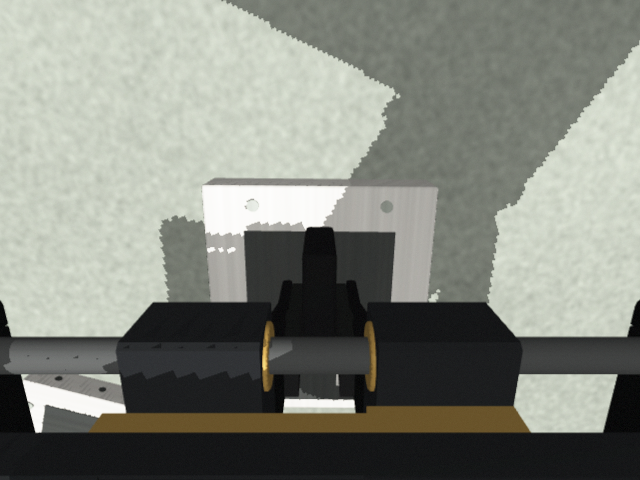

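```bash
python3 - <<'E'
from h import *
print(tgt([.64,.06,.25],-6.2))
E
```

```text
(array([-21.81, -12.77,  11.52]), array([-1.512, -0.008,  0.012]))
```

play_rows --plan '[[[-2,0,0,0,0,0],[-5,0,0,0,0,0],[-9,0,0,0,0,0],[-14,0,0,0,0,0],[-19,0,0,0,0,0]]]'

```text
time_s: 4.47
tcp_pos: [0.5786, 0.2222, 0.2209]
ee_rot: [[-0.003, 0.363, 0.932], [0.001, 0.932, -0.363], [-1.0, -0.0, -0.003]]
wrist_force: [0.1, 0.9, -5.7]
gripper_width: 0.157
```

```bash
python3 - <<'E'
from h import *
print(tgt([.64,.06,.25],-6.2),r.sense()['gripper_width'],r.sense()['wrist_force'])
E
```

```text
(array([ -2.94, -12.89,  11.6 ]), array([-1.509, -0.016,  0.   ])) 0.15650940780539743 [ 0.06003383  0.94924546 -5.65941192]
```

play_rows --plan '[[[-1,-3,3,-0.4,0,0],[-2,-7,6,-0.8,0,0],[-2.8,-11,10,-1.3,0,0],[-2.8,-12.9,11.6,-1.51,0,0],[-2.8,-12.9,11.6,-1.51,0,0]]]'

```text
time_s: 5.1
tcp_pos: [0.6406, 0.0579, 0.2471]
ee_rot: [[-0.003, 0.111, 0.994], [0.001, 0.994, -0.111], [-1.0, 0.0, -0.003]]
wrist_force: [0.1, 0.6, -5.8]
gripper_width: 0.164
```

```bash
python3 - <<'E'
from h import *
p,d=r.capture('side');cv2.imwrite('pics/s4.png',p)
s=r.sense();print(s['time_s'],s['tcp_pos'],s['gripper_width'],s['wrist_force'],s['joint_velocities'])
C=cal('wrist');p,d=r.capture('wrist');cv2.imwrite('pics/w4.png',p);print(r.sense()['tcp_pos'])
import pickle;pickle.dump((C,s),open('w4.pkl','wb'))
E
```

```text
5.15 [0.64029661 0.05906361 0.24723118] 0.1571459205551564 [ 0.26068099 -0.23158594 -5.40132187] [ 1.7195637  -0.47276958  0.03808793  0.23866153 -0.31660893 -0.10256099]
[0.64022488 0.0597876  0.2476256 ]
```

View pics/w4.png

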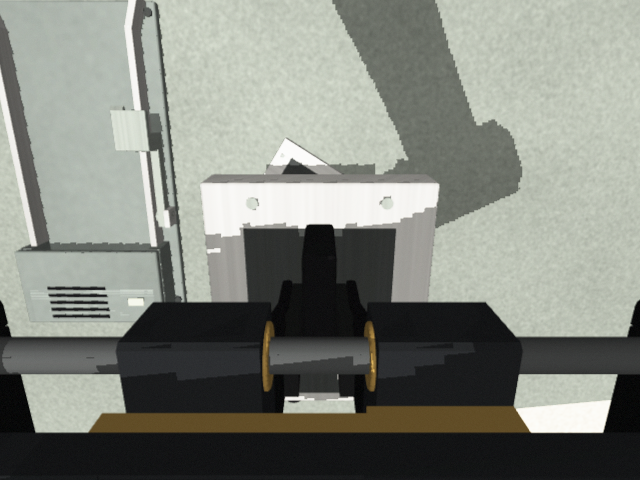

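View pics/s4.png

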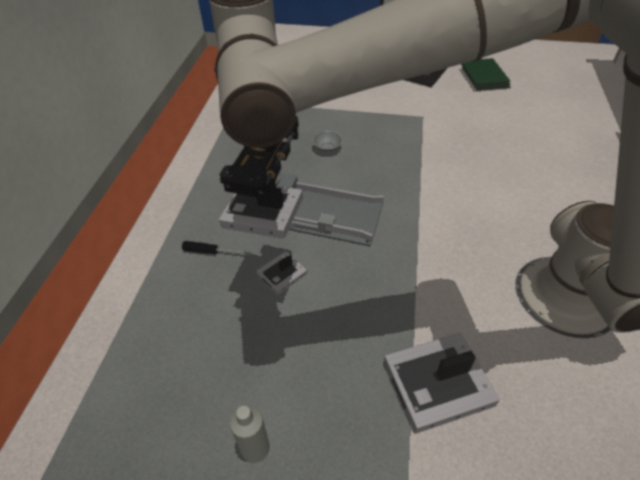

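```bash
python3 - <<'E'
from h import *
p=cv2.imread('pics/w4.png');crop(p,0,0,200,140,4,'c5.png');crop(p,0,140,200,280,4,'c6.png');crop(p,190,160,450,310,3,'c7.png')
E
```

```text
(no output)
```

View pics/c5.png

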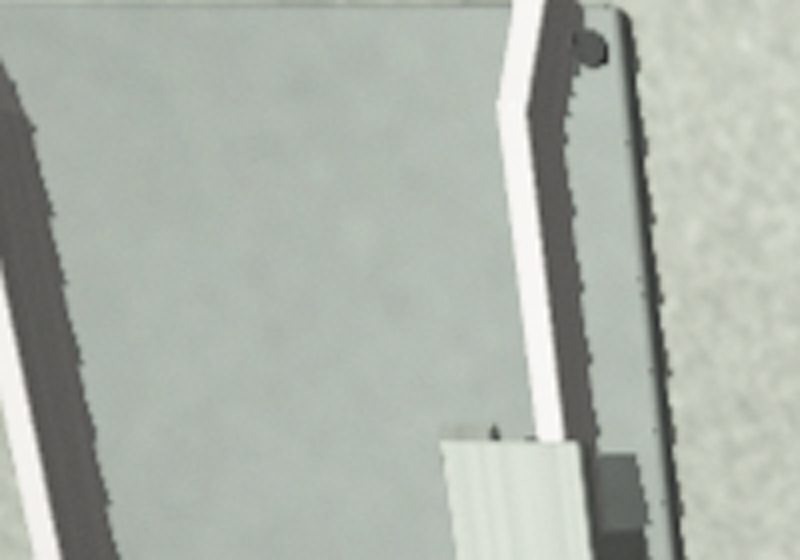

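View pics/c6.png

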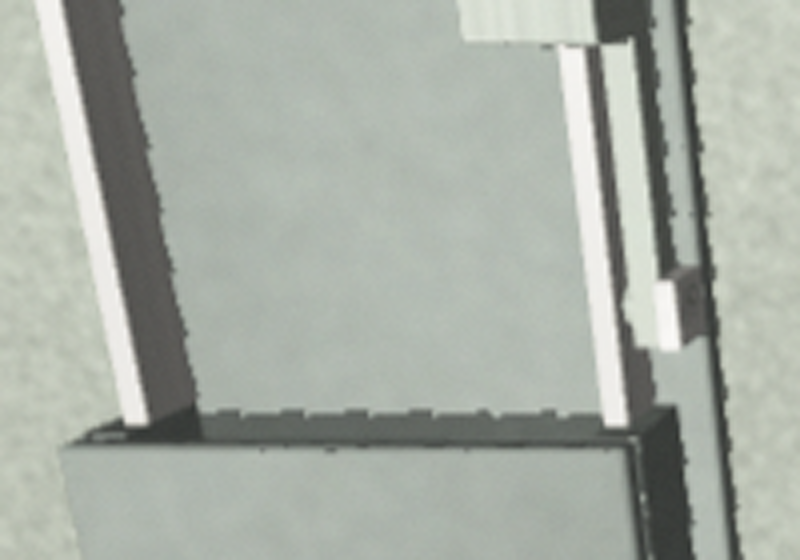

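View pics/c7.png

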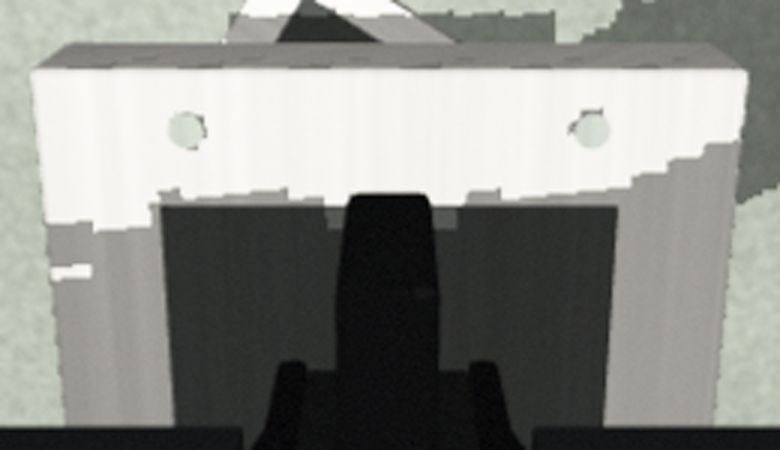

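```bash
cat > dock.py <<'E'
from h import *
import pickle
from scipy.optimize import least_squares
C,s=pickle.load(open('w4.pkl','rb'))
c5=lambda x,y:((x+.5)/4-.5,(y+.5)/4-.5)
c6=lambda x,y:((x+.5)/4-.5,(y+.5)/4+139.5)
# obs: pixel,z, constraint axis, value (mm)
L=[(c5(500,110),30,1,60),(c5(518,275),30,1,60),(c5(535,440),30,1,60),(c6(560,45),30,1,60),(c6(606,425),30,1,60),
(c5(2,265),30,1,-60),(c5(60,558),30,1,-60),(c6(148,420),30,1,-60),(c6(105,210),30,1,-60),
(c5(50,200),10,1,-60),(c5(116,555),10,1,-60),(c6(120,5),10,1,-60),(c6(197,405),10,1,-60),
(c5(100,6),10,0,-150),(c5(300,6),10,0,-150),(c5(480,7),10,0,-150),(c5(500,105),30,0,-125),(c6(75,445),48,0,85),(c6(350,446),48,0,85),(c6(630,445),48,0,85)]
Q=[onz(C,*o[0],o[1]/1000) for o in L]
def res(p):
    a=p[2];e=np.array([[np.cos(a),np.sin(a)],[-np.sin(a),np.cos(a)]])
    return np.array([(e@(q[:2]-p[:2]))[o[2]]*1000-o[3] for q,o in zip(Q,L)])
if __name__=='__main__':
    f=least_squares(res,[.585,-.17,-.1],x_scale=[.01,.01,.01]);print(f.x,np.degrees(f.x[2]));print(res(f.x).round(1))
    tp=s['tcp_pos']
    for h in(.006,.0077,.010):
        g=[onz(C,(x+.5)/3+189.5,(y+.5)/3+159.5,tp[2]-h) for x,y in((32,68),(748,72))]
        print(h,[(s['ee_rot'].T@(q-tp)).round(4) for q in g])
E
python3 dock.py
```

```text
[ 0.58425314 -0.17307377 -0.11533862] -6.608416359854267
[ 0.3 -0.2 -0.9  0.4  0.4  0.4 -0.3 -0.1  0.   0.6 -0.4  0.1 -0.3  0.9
  0.6  0.6 -0.1 -0.4 -0.5 -1.2]
0.006 [array([ 0.0061, -0.0574, -0.0476]), array([ 0.0062,  0.058 , -0.047 ])]
0.0077 [array([ 0.0078, -0.0579, -0.0473]), array([ 0.0079,  0.0585, -0.0467])]
0.01 [array([ 0.0101, -0.0585, -0.047 ]), array([ 0.0102,  0.0592, -0.0463])]
```

```bash
cat >> h.py <<'E'
DO=np.array([.5843,-.1731]);DY=-6.61
def dk(x,y=0):
    a=np.radians(DY);return DO+np.array([x*np.cos(a)-y*np.sin(a),x*np.sin(a)+y*np.cos(a)])
def indock():
    s=r.sense();a=np.radians(DY);d=s['tcp_pos'][:2]-DO
    return np.array([d[0]*np.cos(a)+d[1]*np.sin(a),-d[0]*np.sin(a)+d[1]*np.cos(a),s['tcp_pos'][2]]).round(4),np.degrees(np.arctan2(s['ee_rot'][1,2],s['ee_rot'][0,2]))
E
python3 - <<'E'
from h import *
p=dk(-.218,-.0003);print(p,tgt([*p,.12],DY+.2))
E
```

```text
[ 0.36771458 -0.14830391] (array([ 12.82, -23.65, -24.8 ]), array([ 0.019, -0.016, -0.003]))
```

play_rows --plan '[[[0.5,-2.5,-2.5,0,0,0],[2,-6.5,-7,0.02,0,0],[4,-10.5,-11.5,0.02,0,0],[6,-14.5,-16,0.02,0,0],[8,-18.5,-20,0.02,0,0]]]'

```text
time_s: 5.82
tcp_pos: [0.4203, -0.1028, 0.169]
ee_rot: [[0.001, 0.109, 0.994], [0.001, 0.994, -0.109], [-1.0, 0.001, 0.001]]
wrist_force: [0.5, -0.8, -5.8]
gripper_width: 0.157
```

```bash
python3 - <<'E'
from h import *
p=dk(-.218,-.0003);print(p,tgt([*p,.08],DY+.2))
E
```

```text
[ 0.36771458 -0.14830391] (array([ 8.89, -5.11, -4.74]), array([ 0.016,  0.006, -0.005]))
```

play_rows --plan '[[[1,-2,-1.8,0,0,0],[3,-4,-3.6,0,0,0],[5.5,-5.1,-4.7,0,0,0],[7.5,-5.1,-4.7,0,0,0],[7.5,-5.1,-4.7,0,0,0]]]'

```text
time_s: 6.45
tcp_pos: [0.3684, -0.1478, 0.0937]
ee_rot: [[-0.003, 0.11, 0.994], [0.0, 0.994, -0.11], [-1.0, 0.0, -0.003]]
wrist_force: [0.1, 0.8, -4.8]
gripper_width: 0.16
```

```bash
python3 - <<'E'
from h import *
for n in('top','side'):
    p,d=r.capture(n);cv2.imwrite(f'pics/{n}5.png',p)
    crop(p,*((330,120,460,350) if n=='top' else (230,130,430,260)),2.6 if n=='top' else 4,f'{n}5c.png')
print(indock(),r.sense()['time_s'])
q=dk(-.218,-.0003);print(tgt([*q,.045],DY+.2))
E
```

```text
(array([-0.2151,  0.0003,  0.0954]), np.float64(-6.29058721956592)) 6.55
(array([ 5.04, -0.06, -0.3 ]), array([0.012, 0.01 , 0.   ]))
```

View pics/top5c.png

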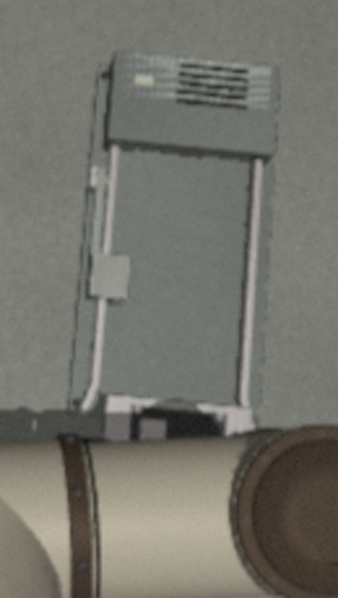

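View pics/side5c.png

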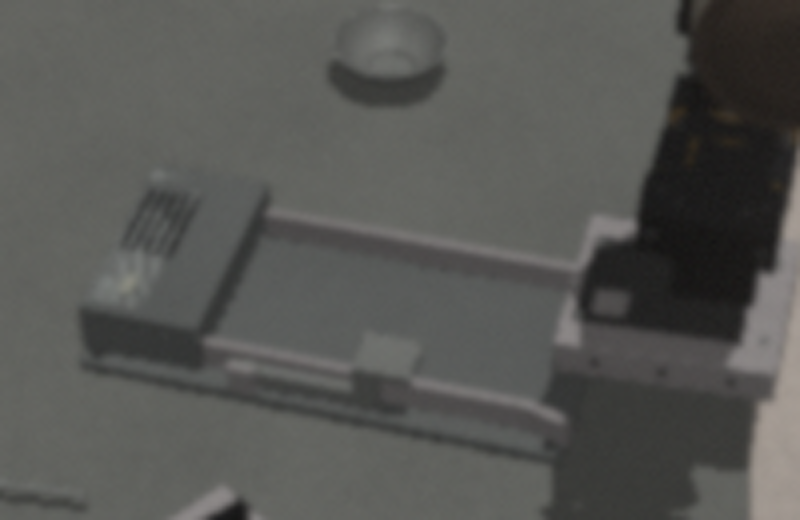

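play_rows --plan '[[[1.5,0,-0.2,0,0,0],[3,0,-0.3,0,0,0],[4.2,0,-0.3,0,0,0],[4.6,0,-0.3,0,0,0],[4.6,0,-0.3,0,0,0]]]'

```text
time_s: 7.18
tcp_pos: [0.3671, -0.1482, 0.0489]
ee_rot: [[0.0, 0.111, 0.994], [-0.0, 0.994, -0.111], [-1.0, -0.0, 0.0]]
wrist_force: [0.4, -0.8, -4.8]
gripper_width: 0.159
```

```bash
python3 - <<'E'
from h import *
for n in('top','side','wrist'):
    p,d=r.capture(n);cv2.imwrite(f'pics/{n}6.png',p)
    if n!='wrist':crop(p,*((330,120,460,350) if n=='top' else (230,130,430,260)),2.6 if n=='top' else 4,f'{n}6c.png')
print(indock(),r.sense()['time_s'],r.sense()['wrist_force'])
q=dk(-.158,-.0003);print(tgt([*q,.045],DY+.2))
E
```

```text
(array([-0.2185, -0.0003,  0.0492]), np.float64(-6.377501086514422)) 7.325 [ 0.63959135  0.20551058 -4.78764252]
(array([ 0.42, -0.02,  6.05]), array([ 0.003,  0.008, -0.   ]))
```

View pics/side6c.png

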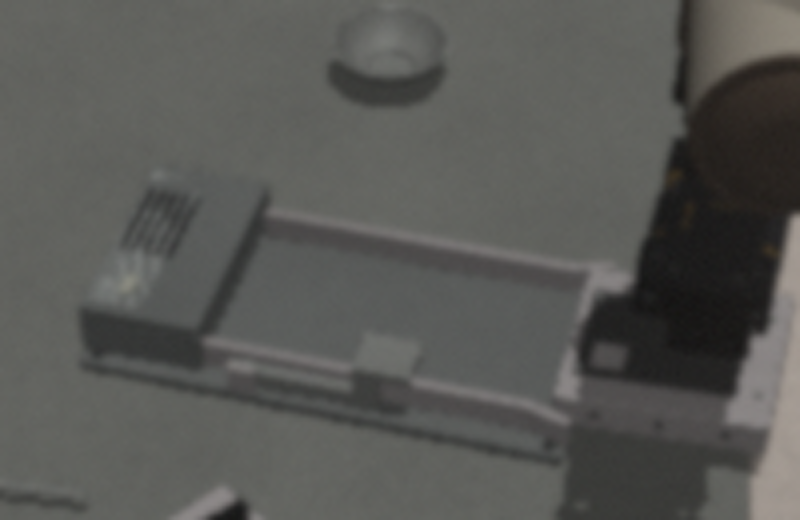

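View pics/wrist6.png

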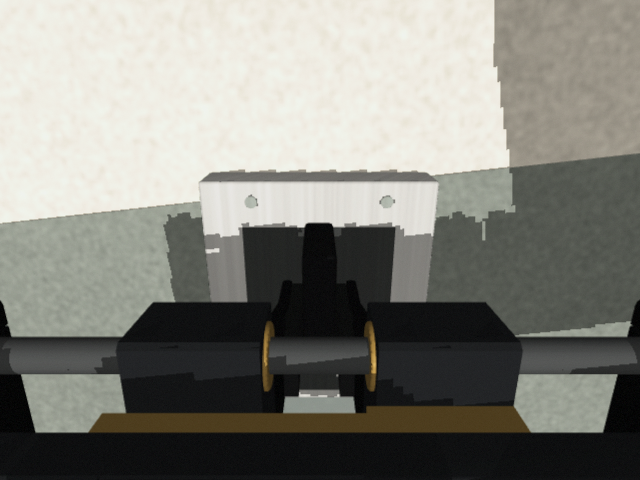

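play_rows --plan '[[[0.5,0,0.5,0,0,0],[0.5,0,2,0,0,0],[0.5,0,3.5,0,0,0],[0.5,0,5,0,0,0],[0.5,0,6,0,0,0]]]'

```text
time_s: 7.95
tcp_pos: [0.4276, -0.155, 0.0436]
ee_rot: [[0.0, 0.111, 0.994], [-0.0, 0.994, -0.111], [-1.0, -0.0, 0.0]]
wrist_force: [-3.1, 0.8, -1.5]
gripper_width: 0.156
```

```bash
python3 - <<'E'
from h import *
p,d=r.capture('top');cv2.imwrite('pics/top7.png',p);crop(p,330,120,460,350,2.6,'top7c.png')
p,d=r.capture('side');crop(p,230,130,430,260,4,'side7c.png')
print(indock(),r.sense()['time_s'],r.sense()['wrist_force'],r.sense()['moment'])
E
```

```text
(array([-0.1567,  0.    ,  0.0437]), np.float64(-6.3683579873199045)) 8.05 [ 0.68634046  0.46082558 -4.04937189] [-0.12529264 -0.30300112 -0.0261306 ]
```

View pics/top7c.png

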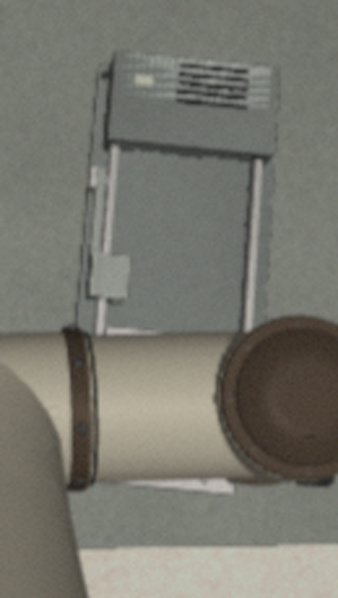

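View pics/side7c.png

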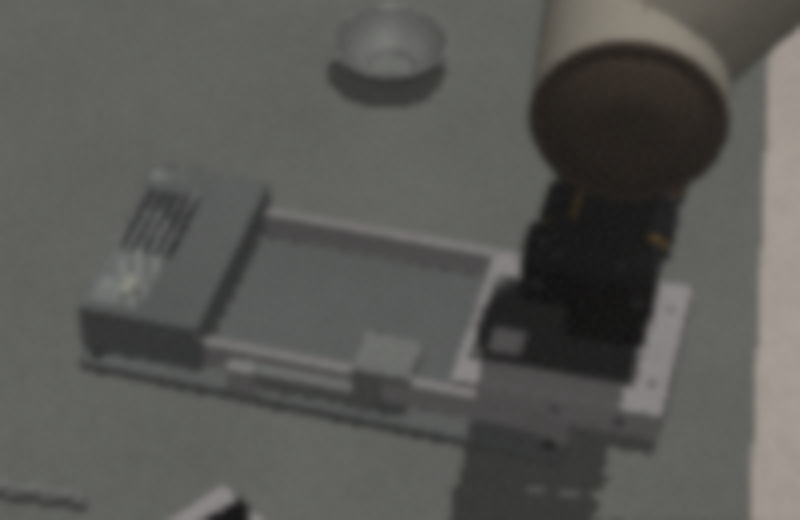

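play_rows --plan '[[[0.1,0,0,0,0,0],[0.2,0,0,0,0,0],[0.2,0,0,0,0,0]]]'

```text
time_s: 8.43
tcp_pos: [0.427, -0.1548, 0.042]
ee_rot: [[0.002, 0.111, 0.994], [-0.0, 0.994, -0.111], [-1.0, 0.0, 0.002]]
wrist_force: [1.0, 0.6, -2.2]
gripper_width: 0.156
```

```bash
python3 - <<'E'
from h import *
s=r.sense();print(indock(),s['time_s'],s['wrist_force'],s['moment'])
E
```

```text
(array([-0.1584,  0.    ,  0.042 ]), np.float64(-6.363287481895182)) 8.425 [ 1.00693194  0.5902843  -2.20170751] [-0.007251   -0.63620467  0.02226114]
```

play_rows --plan '[[[0.1,0,0,0,0,0],[0.1,0,0.4,0,0,0],[0.1,0,1.2,0,0,0],[0.1,0,2,0,0,0],[0.1,0,2.5,0,0,0]]]'

```text
time_s: 9.05
tcp_pos: [0.4409, -0.158, 0.0414]
ee_rot: [[-0.021, 0.112, 0.993], [0.0, 0.994, -0.112], [-1.0, -0.002, -0.021]]
wrist_force: [-19.5, 3.2, 26.3]
gripper_width: 0.157
```

```bash
python3 - <<'E'
from h import *
s=r.sense();print(indock(),s['time_s'],s['wrist_force'],s['moment'])
E
```

```text
(array([-0.1442, -0.0015,  0.0414]), np.float64(-6.432272705635007)) 9.05 [-19.51731129   3.19244529  26.25936362] [0.94103586 5.89155699 0.01240719]
```

```bash
python3 - <<'E'
from h import *
p,d=r.capture('side');crop(p,290,170,420,260,6,'side8c.png')
p,d=r.capture('wrist');cv2.imwrite('pics/w8.png',p)
s=r.sense();print(indock(),s['time_s'],s['wrist_force'],s['moment'])
E
```

```text
(array([-0.143 , -0.0015,  0.0415]), np.float64(-6.42795007882049)) 9.15 [-16.73441187   2.08474254  23.04469718] [ 0.60913765  4.9194679  -0.01759017]
```

View pics/side8c.png

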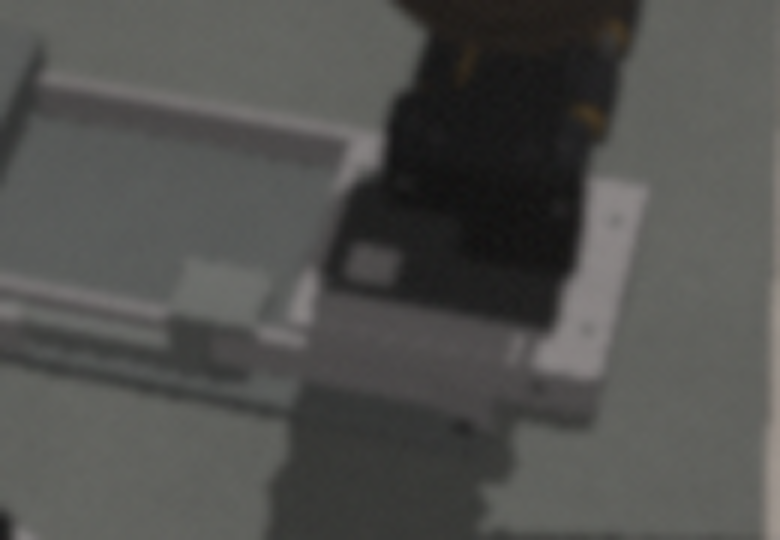

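View pics/w8.png

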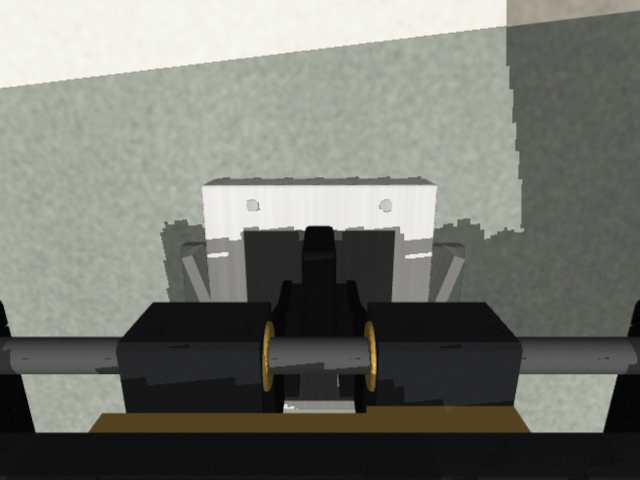

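play_rows --plan '[[[-0.15,0,0,0,0,0],[-0.2,0,0,0,0,0],[-0.2,0,0,0,0,0]]]'

```text
time_s: 9.52
tcp_pos: [0.4506, -0.1576, 0.0421]
ee_rot: [[-0.001, 0.111, 0.994], [0.0, 0.994, -0.111], [-1.0, 0.0, -0.001]]
wrist_force: [-0.6, -0.2, -5.3]
gripper_width: 0.156
```

```bash
python3 - <<'E'
from h import *
s=r.sense();print(indock(),s['time_s'],s['wrist_force'],s['moment'],s['ee_rot'])
E
```

```text
(array([-0.1346,  0.    ,  0.0421]), np.float64(-6.396728312536003)) 9.525 [-0.57323586 -0.23532973 -5.25985889] [-0.03354635  0.05525367  0.01378491] [[-1.41739328e-03  1.11412293e-01  9.93773260e-01]
 [ 2.34575618e-04  9.93774268e-01 -1.11412072e-01]
 [-9.99998968e-01  7.52002554e-05 -1.43470357e-03]]
```

play_rows --plan '[[[0,0,1,0,0,0],[0,0,2,0,0,0],[0,0,3,0,0,0],[0,0,4,0,0,0],[0,0,4,0,0,0]]]'

```text
time_s: 10.15
tcp_pos: [0.4928, -0.1622, 0.0428]
ee_rot: [[0.002, 0.111, 0.994], [-0.0, 0.994, -0.111], [-1.0, 0.0, 0.002]]
wrist_force: [0.6, 0.2, -6.0]
gripper_width: 0.162
```

```bash
python3 - <<'E'
from h import *
s=r.sense();print(indock(),s['time_s'],s['wrist_force'],s['moment'])
p,d=r.capture('side');crop(p,240,150,400,260,5,'side9c.png')
E
```

```text
(array([-0.0921,  0.0003,  0.0428]), np.float64(-6.3813755343469545)) 10.15 [ 0.57324067  0.19129995 -5.98284974] [-0.09175075 -0.03814501 -0.03284187]
```

View pics/side9c.png

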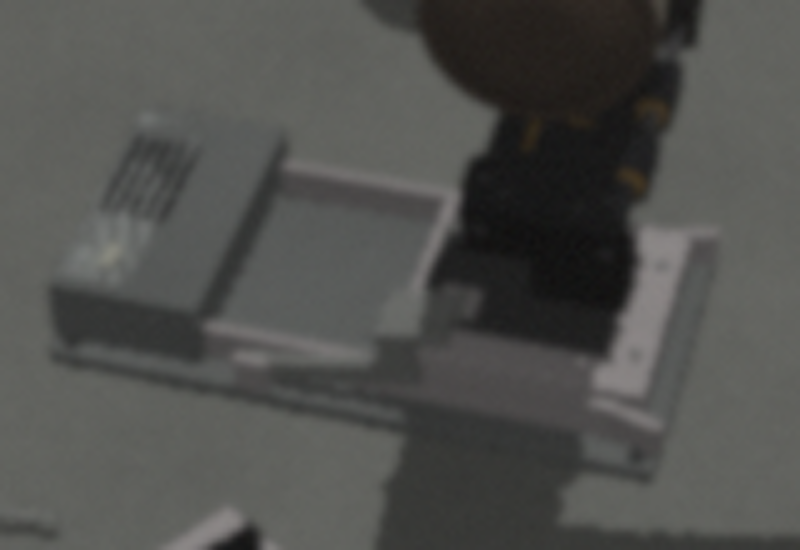

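play_rows --plan '[[[0,0,1,0,0,0],[0,0,2.2,0,0,0],[0,0,3.4,0,0,0],[0,0,4.6,0,0,0],[0,0,5.5,0,0,0]]]'

```text
time_s: 10.82
tcp_pos: [0.5465, -0.1683, 0.0425]
ee_rot: [[0.0, 0.111, 0.994], [-0.0, 0.994, -0.111], [-1.0, -0.0, 0.0]]
wrist_force: [-1.6, 0.5, -5.0]
gripper_width: 0.159
```

```bash
python3 - <<'E'
from h import *
s=r.sense();print(indock(),s['time_s'],s['wrist_force'],s['moment'])
E
```

```text
(array([-0.0381,  0.0004,  0.0425]), np.float64(-6.3822842613837185)) 10.825 [-1.6274313   0.45704769 -4.968075  ] [-0.04667114  0.2631      0.00773211]
```

play_rows --plan '[[[0,0,1,0,0,0],[0,0,2.2,0,0,0],[0,0,3.4,0,0,0],[0,0,4.5,0,0,0],[0,0,5.2,0,0,0]]]'

```text
time_s: 11.45
tcp_pos: [0.598, -0.1741, 0.0425]
ee_rot: [[0.0, 0.111, 0.994], [0.0, 0.994, -0.111], [-1.0, 0.0, 0.0]]
wrist_force: [-0.8, 0.5, -5.6]
gripper_width: 0.152
```

```bash
python3 - <<'E'
from h import *
p,d=r.capture('side');crop(p,240,150,400,260,5,'side10c.png')
s=r.sense();print(indock(),s['time_s'],s['wrist_force'],s['moment'])
E
```

```text
(array([0.0146, 0.0006, 0.0426]), np.float64(-6.368948948445695)) 11.5 [ 1.81885594 -1.75062867 -6.44208197] [-0.09795519 -0.3081558   0.03804796]
```

View pics/side10c.png

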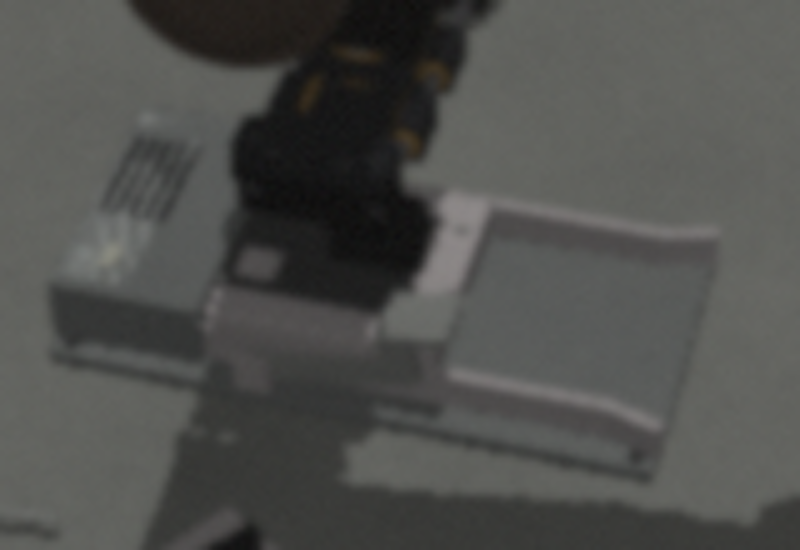

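play_rows --plan '[[[0,0,0.7,0,0,0],[0,0,1.4,0,0,0],[0,0,2,0,0,0],[0,0,2.3,0,0,0],[0,0,2.3,0,0,0]]]'

```text
time_s: 12.12
tcp_pos: [0.6205, -0.1766, 0.0428]
ee_rot: [[0.001, 0.111, 0.994], [-0.0, 0.994, -0.111], [-1.0, 0.0, 0.001]]
wrist_force: [-0.1, -0.3, -4.5]
gripper_width: 0.157
```

```bash
python3 - <<'E'
from h import *
s=r.sense();print(indock(),s['time_s'],s['wrist_force'],s['moment'],s['joints'])
p,d=r.capture('side');crop(p,240,150,400,260,5,'side11c.png')
p,d=r.capture('top');crop(p,340,120,460,300,3.2,'top11c.png')
p,d=r.capture('wrist');cv2.imwrite('pics/w11.png',p)
E
```

```text
(array([0.0363, 0.0007, 0.0428]), np.float64(-6.386830400471834)) 12.125 [-0.13101047 -0.25115716 -4.54379977] [0.03038796 0.09330882 0.01347058] [-1.54695960e+00  3.17839152e+01 -7.33412489e+00  7.53466427e-04
 -5.08479126e+01 -9.48403457e+01]
```

View pics/side11c.png

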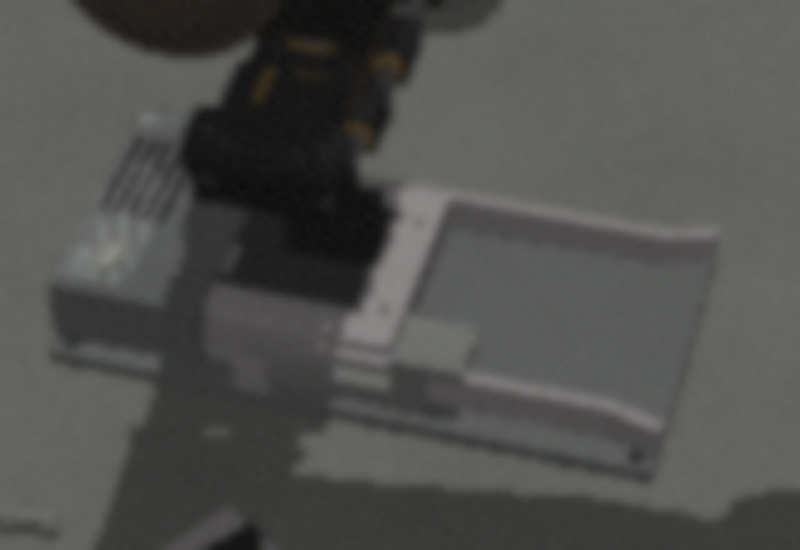

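View pics/w11.png

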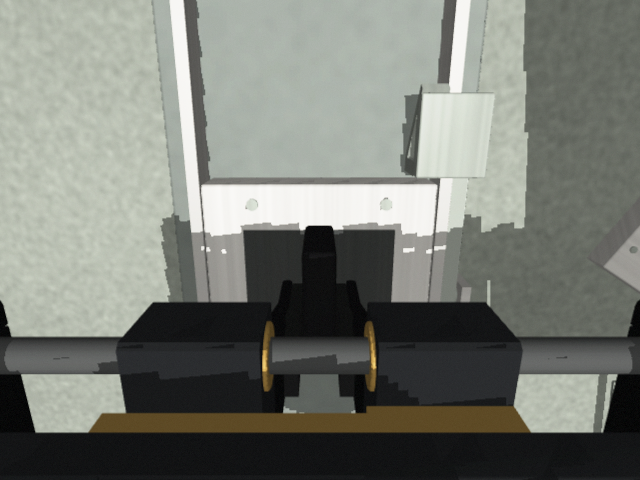

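play_rows --plan '[[[0.05,0,0.2,0,0,0],[0.05,0,0.4,0,0,0],[0.05,0,0.4,0,0,0]]]'

```text
time_s: 12.65
tcp_pos: [0.6239, -0.177, 0.042]
ee_rot: [[-0.001, 0.111, 0.994], [0.0, 0.994, -0.111], [-1.0, -0.0, -0.001]]
wrist_force: [-0.6, -0.7, -4.4]
gripper_width: 0.157
```

```bash
python3 - <<'E'
from h import *
s=r.sense();print(indock(),s['time_s'],s['wrist_force'],s['moment'])
E
```

```text
(array([0.0398, 0.0006, 0.042 ]), np.float64(-6.393856273995477)) 12.65 [-0.55000132 -0.67293484 -4.41105121] [-0.04304152  0.18131813 -0.00374972]
```

play_rows --hand 0.4 --plan '[[[0,0,0,0,0,0],[0,0,0,0,0,0],[0,0,0,0,0,0],[0,0,0,0,0,0]]]'

```text
time_s: 13.15
tcp_pos: [0.6244, -0.1771, 0.0427]
ee_rot: [[0.001, 0.111, 0.994], [-0.0, 0.994, -0.111], [-1.0, -0.0, 0.001]]
wrist_force: [0.6, -0.4, 0.6]
gripper_width: 0.389
```

play_rows --plan '[[[-1,0,0,0,0,0],[-3,0,0,0,0,0],[-6,0,0,0,0,0],[-11,0,0,0,0,0],[-16,0,0,0,0,0]]]'

```text
time_s: 13.78
tcp_pos: [0.6239, -0.1771, 0.2044]
ee_rot: [[0.0, 0.111, 0.994], [-0.0, 0.994, -0.111], [-1.0, -0.0, 0.001]]
wrist_force: [0.4, -0.2, -0.1]
gripper_width: 0.401
```

```bash
python3 - <<'E'
from h import *
s=r.sense();print(indock(),s['time_s'],s['wrist_force'],s['gripper_width'])
p,d=r.capture('side');cv2.imwrite('pics/s12.png',p);crop(p,240,150,400,260,5,'side12c.png')
import pickle
C=cal('wrist');p,d=r.capture('wrist');cv2.imwrite('pics/w12.png',p);pickle.dump(C,open('w12.pkl','wb'))
E
```

```text
(array([0.0398, 0.0005, 0.2044]), np.float64(-6.377781607030725)) 13.775 [ 0.38216893 -0.17274552 -0.05297625] 0.40084809615862876
```

View pics/side12c.png

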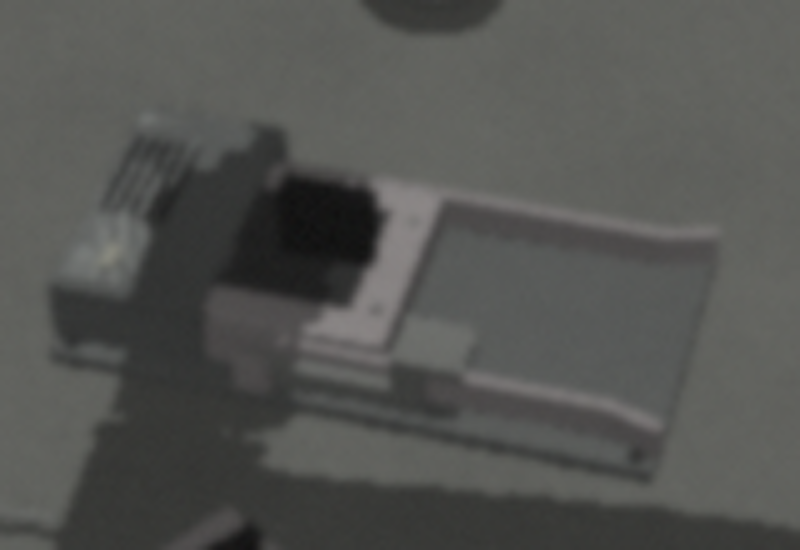

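View pics/w12.png

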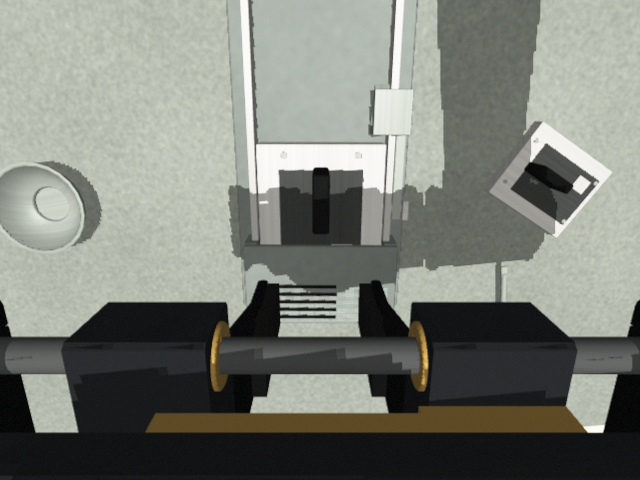

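```bash
python3 -c "
from station import r
print(r.sense()['time_s'],r.finish_job())"
```

```text
the job is handed in; nothing more can be done
13.875 None
```

The middle-sized drive carrier is in the dock with the catch dropped behind it, and I handed the job in at 13.9 s. I gripped it by the fin, set it in the mouth connector end first, slid it in so its front edge lifted the catch, then let go and rose straight up.

**Final checks:**
- **Position:** the last TCP reading puts the fin at about dock x = +38 mm. In the last wrist picture the carrier's rear edge is about 7–9 mm past the catch tooth.
- **Catch:** both the side and wrist pictures show it down behind the carrier.
- **Forces:** the wrist force was near zero after release.
- **Bystanders:** nothing went near the screwdriver, air can or bowl. The last pictures don't show all three of them whole, so that rests on the path taken.

**What disagreed or went wrong:**
- **Camera offset:** the top camera placed the fin about 5 mm away from where the wrist camera did. I used the wrist camera.
- **Friction at the start of the slide:** pressing slightly too low raised the wrist force to about 33 N and the carrier lagged. I raised the tool by 2 mm, after which it slid freely.
- **Back stop not confirmed:** I felt no contact force, so the carrier may sit about 1 mm short of it. It is still well past the point where the catch drops.

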